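Make up the water and soil field kits

ROBOT

A 6-joint arm with a two-finger parallel gripper is mounted at the origin on the work surface. World frame = base frame: x ahead of the robot, y to its left, z up, the work surface at z = 0. Lengths are in m, angles in degrees, forces in N, time in s.
With the tool pointing down it reaches from about 0.375 to 0.9 m from the base axis. Payload 3.1 kg.
Tool frame: the origin (TCP) lies on the centre line of the jaws, within the pads' length; the fingertips stand 22 mm ahead of it and the grasp point (between the pads) lies 3 mm ahead of it; y points along the fingers, z is the direction in which the jaws open and shut, and the axes are right-handed (so a half turn about y gives the same grasp; the last joint's range is limited). The gripper opens to 87 mm and grips with 3 to 60 N. Pads are 19 mm wide; open, the fingers measure 117 mm over their backs; the gripper's body (75 mm by 190 mm) begins 51 mm behind the grasp point.
Start: joints at [57.84, 30.224, 82.088, -0, 67.689, -10.227], TCP at [0.233, 0.58, 0.211] pointing down, gripper open.
Joint ranges: [-176.69, 176.69], [-43.24, 126.21], [12.49, 139.97], [-82, 262], [0, 151.66], [-163.58, 163.58]. Speed limits (degrees/s): [159.86, 159.86, 180, 180, 180, 180].

INTERFACE

Orientations are given as a 3x3 rotation matrix whose columns are the frame's x, y, z axes.
In Python, from rig import bot gives the robot as it stands.
- The arm moves only by the tool jog_arm, never from a script. Its argument "motion" is one flat list of numbers, 6 for each row, row after row: the shift along the tool's x, y, z in mm, then the turn, a rotation vector about the tool's x, y, z in degrees. A call has 1 to 20 rows; each row is the pose to reach, as a shift and turn from the pose commanded when the call began, along the tool's axes at that moment; what a row does not reach only later rows make up. A row lasts 1/8 s, in which the tool goes at most 62.5 mm and 10.7 degrees, less where a joint would pass 70% of its speed; a pose out of reach is approached as far as the arm can. A call with a gripper value outside its range is refused whole. "gripper" is the opening, from 0 (shut) to 1 (fully open), set as the call begins (left out, the last holds). The fingers move at their own pace and stop on an object; the grip force is fixed at half the most. Time passes only in rows, so rows that repeat a pose let the fingers close. It gives the time, the measured TCP pose, the force and the opening at its end, in the units of the state.
- bot.read_state(): the state, without advancing time (a new reading comes with each control period).
- bot.capture(name): name is "scene" or "top" or "wrist"; returns (picture, depth): 420x560x3 uint8, red, green, blue; 420x560 float32, m along the optical axis (not along the pixel's ray), 0 where there is no reading.
- bot.get_calibration(name): a dict with "mtx" (3x3 intrinsics, pixels), "pose" (4x4, takes a point from camera to world coordinates); the wrist camera has in their place "hand_eye" (4x4, takes a point from camera to tool coordinates, whose origin is the TCP and whose axes are the tool frame's). Camera axes: x right, y up, looking along -z (the intrinsics and any distortion apply to the point x, -y, -z); pixel columns grow to the right and rows downward; lengths in m; the calibration is good to about 2 mm. A picture is of the moment at which its call begins: read the wrist's pose just before it. get_calibration takes no time and is no camera call.
- bot.hand_in(): hands the job in, once; it reports no verdict.
The state is a dict: "time_s": time; "joint_positions": joint angles; "qvel": joint speeds; "tau": joint torques, N m; "position": TCP position; "tcp_rot": TCP orientation; "force": force on the tool from outside, world axes, zero at the start; "moment": the same for the moment, N m; "opening": opening from 0.0 (shut) to 1.0 (fully open).
Only numpy, scipy, OpenCV 4.12 (cv2) and the standard library are available. Lean on these libraries where they do the work, as an engineer would, in place of code of your own. Each camera call takes 0.05 s, during which the arm holds its last target.

TASK

Make up two field-sampling kits from the stock on the bench. Water kit: stand the tall white bottle and the brown glass bottle in the short case with two pockets; soil kit: stand the steel sampling ring, its driving cap and the aluminium sample can in the long case with three pockets. One thing to a pocket, in any pocket of its case, each upright and right down on the pocket floor, set down and not dropped; leave the short white bottle, the beaker and the crucible standing where they are.

Things in the scene. Friction and masses are not known exactly. Their poses are not given: they have to be found in the camera images.
- long_case: White shallow case base, open on top, fixed on the bench: outside 290 x 106 mm, 50 mm high, filled with grey foam flush with its rim. Three square pockets in a row along its long (x) axis, each 78 x 78 mm, 22 mm deep, with a darker floor (pocket floor 28 mm above the bench, foam top 50 mm), centred at x = -92, 0 and +92 mm, y = 0. Origin: centre of its underside, on the bench; z up.
- short_case: White shallow case base, open on top, fixed on the bench: outside 198 x 106 mm, 50 mm high, filled with grey foam flush with its rim. Two square pockets in a row along its long (x) axis, each 78 x 78 mm, 22 mm deep, with a darker floor (pocket floor 28 mm above the bench, foam top 50 mm), centred at x = -46 and +46 mm, y = 0. Origin: centre of its underside, on the bench; z up.
- tall_bottle_mid (a point): Loose, standing upright on the bench with the other stock. The point listed is its centre, half-way up, on its upright z axis. The taller of two white wide-mouth plastic bottles: 105 mm high, body 54 mm across up to 71 mm, white ribbed screw cap 47 mm across over the top 22 mm. About 50 g.
- amber_bottle_mid (a point): Loose, standing upright on the bench with the other stock. The point listed is its centre, half-way up, on its upright z axis. Brown glass bottle: 88 mm high, body 42 mm across up to 54 mm, then a shoulder and neck, black cap 29 mm across over the top 18 mm. About 100 g.
- ring_mid (a point): Loose, standing upright on the bench with the other stock. The point listed is its centre, half-way up, on its upright z axis. Steel soil-sampling ring: a plain tube standing on end, open at both ends, 53 mm outside diameter, wall 3 mm, 60 mm high. About 180 g.
- driver_mid (a point): Loose, standing upright on the bench with the other stock. The point listed is its centre, half-way up, on its upright z axis. Dark steel driving cap for the ring: a disc 58 mm across and 14 mm thick with an upright stem 26 mm across (14 to 62 mm up) and a striking head 32 mm across at the top; 75 mm high. About 450 g.
- can_mid (a point): Loose, standing upright on the bench with the other stock. The point listed is its centre, half-way up, on its upright z axis. Aluminium sample can with a flat lid: 65 mm high, body 56 mm across, lid 58 mm across over the top 15 mm. About 60 g.
- small_bottle_mid (a point): Loose, standing upright on the bench with the other stock. The point listed is its centre, half-way up, on its upright z axis. Stays where it is: the shorter white wide-mouth plastic bottle, 66 mm high, body 44 mm across, white ribbed cap 35 mm across.
- beaker_mid (a point): Loose, standing upright on the bench with the other stock. The point listed is its centre, half-way up, on its upright z axis. Stays where it is: clear plastic beaker, open on top, 70 mm high, 50 mm across (56 mm at the lip).
- crucible_mid (a point): Loose, standing upright on the bench with the other stock. The point listed is its centre, half-way up, on its upright z axis. Stays where it is: white porcelain crucible with its lid on, tapering from 56 mm across at the lid to 30 mm at the foot, with a knob on the lid; 49 mm high.
There are look-alikes about, which are no part of the job. Leave any yellow look-alike of the part that bears amber_bottle_mid alone. What is shaped like the part that bears crucible_mid but red or yellow is not meant.

How it is judged:
By the outcome, as a careful person would: the job done as asked, in the order asked, and still so for the second after the job is handed in, with the robot touching nothing.
It also fails if it takes over 99 s, if anything falls off the work surface, if the arm or the gripper's body presses on something with over 40 N, if the wrist force passes 120 N, or if a joint passes its speed limit or range.

## Working session

There is one attempt and no reset: what is moved stays moved. The work goes in short steps, Python scripts to look and compute and a tool call to move; the robot and the scene stay as the last step left them, time stands still between calls to the robot, and variables do not carry over. Pictures are saved under pics/ and viewed, and the job is handed in when it is done.

Besides the shell and the picture viewer there is one more tool, called as name(argument=value, ...) on one line, values as JSON. jog_arm: Moves the arm, as the interface text tells. Its arguments: {"type":"object","properties":{"motion":{"type":"array","items":{"type":"number"}},"gripper":{"type":"number"}},"required":["motion"]}

```bash
ls; mkdir -p pics; python3 - <<'E'
from rig import bot
import cv2,numpy as np
s=bot.read_state();print(s)
for n in("scene","top","wrist"):
    p,d=bot.capture(n);cv2.imwrite(f"pics/{n}0.png",p[:,:,::-1]);np.save(f"pics/{n}0.npy",d);np.save(f"pics/{n}0c.npy",p)
    print(n,bot.get_calibration(n),(d>0).mean())
E
```

```text
pics
{'time_s': 0.0, 'joint_positions': array([ 5.78387403e+01,  3.02786795e+01,  8.21568185e+01, -1.98283642e-04,
        6.76898719e+01, -1.02283192e+01]), 'qvel': array([-0.01177477, -0.01225882,  0.09455821,  0.07126781, -0.04650226,
        0.02602188]), 'tau': array([-1.61853964e-04, -4.40037632e+01, -1.76592493e+01,  6.32674713e-02,
        5.81607269e-02, -1.83167340e-04]), 'position': array([0.23302091, 0.57911194, 0.21037235]), 'tcp_rot': array([[ 9.27621931e-01, -1.16203239e-03,  3.73518679e-01],
       [-3.73520287e-01, -1.85406076e-03,  9.27620158e-01],
       [-3.85398342e-04, -9.99997606e-01, -2.15391009e-03]]), 'force': array([-0.44473285,  0.55872108,  0.21300865]), 'moment': array([-0.04333899, -0.00040566,  0.06086748]), 'opening': 1.0027194707741889}
scene {'mtx': array([[484.27669431,   0.        , 280.01481747],
       [  0.        , 484.27669431, 210.35526834],
       [  0.        ,   0.        ,   1.        ]]), 'pose': array([[ 0.74806536, -0.50277697,  0.43314378,  1.04778359],
       [ 0.66341517,  0.58298582, -0.46904994, -0.50651049],
       [-0.01668918,
[... 404 characters left out ...]
,  0.00169518],
       [ 0.00776927,  0.1142207 ,  0.99342502,  0.93127325],
       [ 0.        ,  0.        ,  0.        ,  1.        ]])} 0.9959268707482993
wrist {'mtx': array([[343.17459538,   0.        , 277.21124335],
       [  0.        , 343.17459538, 212.33327166],
       [  0.        ,   0.        ,   1.        ]]), 'hand_eye': array([[-4.10213054e-04, -9.53865770e-01, -3.00233116e-01,
        -8.25403101e-02],
       [-5.27607288e-04,  3.00233306e-01, -9.53865653e-01,
        -1.74487383e-01],
       [ 9.99999777e-01, -2.32882963e-04, -6.26426153e-04,
        -6.94951602e-04],
       [ 0.00000000e+00,  0.00000000e+00,  0.00000000e+00,
         1.00000000e+00]])} 0.9961181972789116
```

View pics/scene0.png

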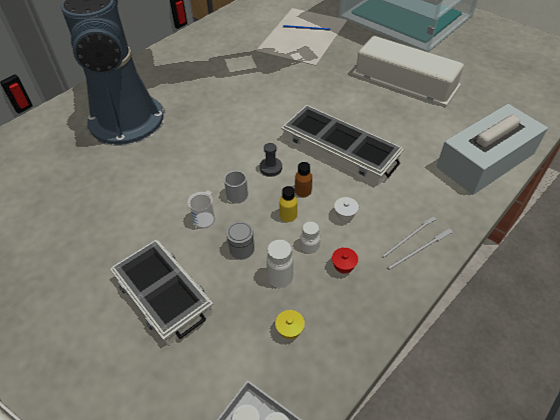

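View pics/top0.png

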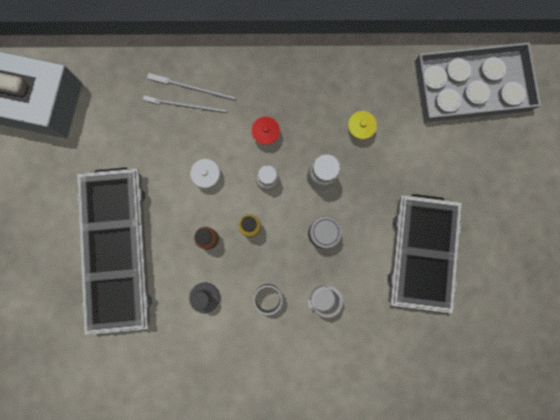

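View pics/wrist0.png

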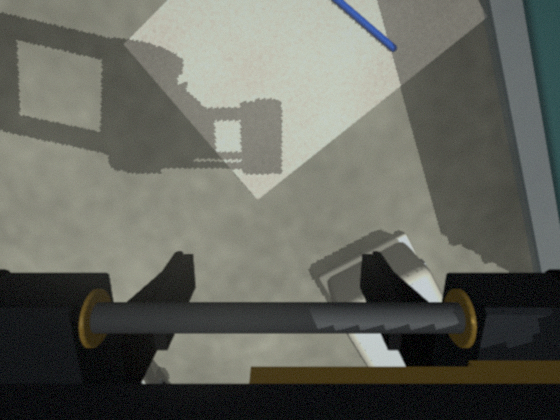

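```bash
cat > h.py <<'E'
import numpy as np,cv2
from rig import bot
def world(name,d,pose=None):
    c=bot.get_calibration(name);K=c["mtx"];T=c["pose"] if pose is None else pose
    v,u=np.mgrid[:420,:560];
    P=np.stack([(u-K[0,2])/K[0,0]*d,-(v-K[1,2])/K[1,1]*d,-d],-1)
    return P@T[:3,:3].T+T[:3,3]
def px(name,p):
    c=bot.get_calibration(name);K=c["mtx"];T=c["pose"]
    q=(np.asarray(p)-T[:3,3])@T[:3,:3];return K[0,0]*q[0]/-q[2]+K[0,2],-K[1,1]*q[1]/-q[2]+K[1,2]
E
python3 - <<'E'
from h import *
S={"tall":(326,168,.105),"amber":(206,237,.088),"ring":(268,299,.06),"driver":(204,297,.075),"can":(326,232,.065),"small":(267,175,.066),"beaker":(325,301,.07),"cruc":(205,173,.049),"yel":(249,225,.088),"red":(265,130,.049),"yelc":(362,125,.049)}
C={}
for n in("top","scene"):
    d=np.load(f"pics/{n}0.npy");W=world(n,d);C[n]=W
    b=W[...,2][(abs(W[...,2])<.015)];print(n,"bench z",np.median(b),b.std())
Wt,Ws=C["top"],C["scene"]
for k,(u,v,h) in S.items():
    a=Wt[v,u]
    # refine center: points in top 12mm of object within 35mm, both views
    out=[]
    for W in(Wt,Ws):
        c=a[:2].copy()
        for i in range(4):
            m=(np.hypot(W[...,0]-c[0],W[...,1]-c[1])<.038)&(W[...,2]>h-.008)&(W[...,2]<h+.012)
            P=W[m]
            if len(P)<8:break
            (x,y),r=cv2.minEnclosingCircle((P[:,:2]*1000).astype(np.float32));c=np.array([x,y])/1000
        out+= [len(P),c.round(4),round(r*2,1),P[:,2].max().round(3) if len(P) else 0]
    print(k,*out)
E
```

```text
top bench z -0.00013634852021354726 0.0020737766526513547
scene bench z -0.0007140761696109443 0.0025820189428201524
tall 552 [ 0.6728 -0.1046] 48.0 0.11 409 [ 0.675  -0.1072] 48.0 0.108
amber 209 [0.5528 0.1153] 28.8 0.091 107 [0.5542 0.1122] 30.7 0.092
ring 167 [0.4392 0.0009] 52.8 0.064 136 [ 0.4411 -0.0012] 55.1 0.063
driver 263 [0.4406 0.1216] 31.8 0.08 113 [0.4422 0.1173] 33.8 0.078
can 776 [ 0.5605 -0.106 ] 57.7 0.07 505 [ 0.5619 -0.1092] 61.2 0.068
small 290 [ 0.6675 -0.    ] 36.3 0.07 193 [ 0.6699 -0.0031] 37.5 0.069
beaker 296 [ 0.4367 -0.1011] 61.8 0.074 175 [ 0.4383 -0.1039] 61.1 0.073
cruc 90 [0.6793 0.1212] 43.0 0.052 40 [0.6768 0.1158] 32.6 0.05
yel 201 [0.5752 0.034 ] 28.3 0.091 123 [0.5768 0.0311] 31.4 0.09
red 81 [0.7597 0.0041] 49.9 0.052 46 [ 0.759  -0.0016] 32.4 0.05
yelc 82 [ 0.7673 -0.1835] 42.9 0.052 61 [ 0.7684 -0.1877] 31.5 0.05
```

```bash
python3 - <<'E'
from h import *
for n in("top","scene"):
    d=np.load(f"pics/{n}0.npy");W=world(n,d)
    for nm,c0,R in(("long",(.5,.32),.17),("short",(.48,-.32),.125)):
        m=(np.hypot(W[...,0]-c0[0],W[...,1]-c0[1])<R)&(W[...,2]>.044)&(W[...,2]<.056)
        P=W[m]; 
        r=cv2.minAreaRect((P[:,:2]*1000).astype(np.float32));print(n,nm,r,np.median(P[:,2]))
        m=(np.hypot(W[...,0]-c0[0],W[...,1]-c0[1])<R)&(W[...,2]>.02)&(W[...,2]<.034)
        k=m.astype(np.uint8);k=cv2.erode(k,np.ones((3,3)));nn,l,st,ce=cv2.connectedComponentsWithStats(k)
        for i in range(1,nn):
            if st[i,4]>150:
                Q=W[l==i];print("  pocket",ce[i].round(),st[i,4],cv2.minAreaRect((Q[:,:2]*1000).astype(np.float32)),np.median(Q[:,2]).round(4))
for n,x,y,w,h in(("top",180,110,200,210),("scene",180,130,200,220)):
    cv2.imwrite(f"pics/{n}_crop.png",cv2.resize(cv2.imread(f"pics/{n}0.png")[y:y+h,x:x+w],None,fx=2.7,fy=2.7,interpolation=cv2.INTER_CUBIC))
E
```

```text
top long ((527.7454833984375, 288.4837646484375), (288.6960754394531, 117.3768539428711), 4.534472465515137) 0.049690997452767505
  pocket [108. 201.] 1340 ((625.3519287109375, 302.0289306640625), (73.29557800292969, 70.66651153564453), 4.6581807136535645) 0.0278
  pocket [111. 250.] 1436 ((531.8373413085938, 294.3582763671875), (74.25501251220703, 70.647705078125), 4.636775970458984) 0.028
  pocket [114. 300.] 1457 ((439.3663024902344, 286.56036376953125), (74.38944244384766, 70.82560729980469), 4.59937858581543) 0.028
top short ((513.3360595703125, -293.5958251953125), (117.29022216796875, 190.01278686523438), 82.54664611816406) 0.04954488478642394
  pocket [428. 230.] 1291 ((566.7340087890625, -305.9765319824219), (70.4307632446289, 73.17135620117188), 82.34967803955078) 0.0277
  pocket [423. 278.] 1389 ((474.4468688964844, -293.9619140625), (71.06404113769531, 74.2947006225586), 81.97782897949219) 0.0278
scene long ((530.277587890625, 284.5157470703125), (283.1790466308594, 115.8697738647461), 4.613959789276123) 0.04864501718285996
  pocket [311. 124.] 295 ((432.30810546875, 292.9170227050781), (62.067344665527344, 56.35994338989258), 4.3366475105285645) 0.0269
  pocket [341. 138.] 334 ((525.2714233398438, 300.62017822265625), (63.70275115966797, 58.66643142700195), 5.524948596954346) 0.027
  pocket [372. 152.] 357 ((618.4150390625, 308.1214599609375), (66.20645141601562, 55.42637252807617), 7.124939918518066) 0.0273
scene short ((515.0413818359375, -297.65576171875), (114.03046417236328, 186.732666015625), 80.81734466552734) 0.04910626716592792
  pocket [148. 271.] 805 ((467.28521728515625, -288.7138671875), (71.22198486328125, 63.67341613769531), 81.80144500732422) 0.0275
  pocket [172. 301.] 957 ((559.97265625, -301.05419921875), (71.70391082763672, 65.8718032836914), 82.65410614013672) 0.0273
```

Top crop check comes next, together with the pocket openings at rim height.

```bash
python3 - <<'E'
from h import *
for n in("top","scene"):
    d=np.load(f"pics/{n}0.npy");W=world(n,d);T=bot.get_calibration(n)["pose"]
    for nm,c0,R in(("long",(.53,.29),.14),("short",(.515,-.295),.095)):
        m=(np.hypot(W[...,0]-c0[0],W[...,1]-c0[1])<R)&(W[...,2]>.015)&(W[...,2]<.046)
        # keep only holes: enclosed by rim
        rim=((np.hypot(W[...,0]-c0[0],W[...,1]-c0[1])<.2)&(W[...,2]>.046)&(W[...,2]<.056)).astype(np.uint8)
        cs,hi=cv2.findContours(rim,cv2.RETR_CCOMP,cv2.CHAIN_APPROX_NONE)
        for i,c in enumerate(cs):
            if hi[0][i][3]>=0 and cv2.contourArea(c)>300:
                q=c[:,0];o=T[:3,3];r=W[q[:,1],q[:,0]]-o
                P=o+r*((.05-o[2])/r[:,2])[:,None]
                print(n,nm,cv2.minAreaRect((P[:,:2]*1000).astype(np.float32)))
E
```

```text
top long ((440.3655700683594, 281.7934875488281), (81.21855163574219, 80.37562561035156), 4.651759147644043)
top long ((530.8701171875, 289.9839782714844), (82.71058654785156, 81.95887756347656), 4.923201560974121)
top long ((623.077880859375, 296.904541015625), (81.52582550048828, 80.71675872802734), 4.055480480194092)
top short ((475.23370361328125, -288.75146484375), (81.97120666503906, 81.26304626464844), 82.43761444091797)
top short ((566.5089721679688, -301.71917724609375), (80.99185180664062, 82.07139587402344), 82.39895629882812)
scene long ((625.110107421875, 293.143798828125), (82.9674072265625, 83.93737030029297), 4.822286128997803)
scene long ((534.5384521484375, 286.4862060546875), (82.84883880615234, 82.56338500976562), 4.710113525390625)
scene long ((444.1178894042969, 278.2012023925781), (82.00252532958984, 85.4939193725586), 5.472034931182861)
scene short ((568.1038208007812, -304.6168518066406), (80.03601837158203, 81.4952163696289), 82.44825744628906)
scene short ((478.1829528808594, -292.4587707519531), (80.17073822021484, 81.5439453125), 82.44342803955078)
```

View pics/top_crop.png

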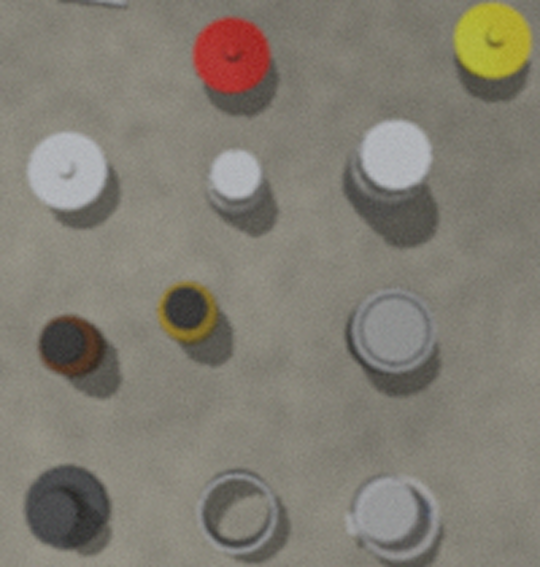

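View pics/scene_crop.png

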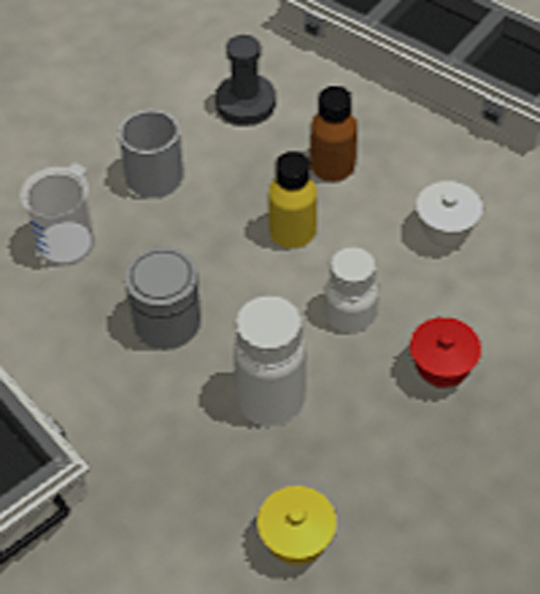

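```bash
cat > plan.py <<'E'
import numpy as np,sys
# plan.py fx fy fz fyaw  tx ty tz tyaw [...more targets]  (m, deg) ; tool x=(cos,sin,0), y=down, z=(-sin,cos,0)
a=[float(v) for v in sys.argv[1:]];f=a[:4];c,s=np.cos(np.radians(f[3])),np.sin(np.radians(f[3]))
for i in range(4,len(a),4):
    t=a[i:i+4];dx,dy,dz=[(t[k]-f[k])*1000 for k in range(3)]
    sh=[c*dx+s*dy,-dz,-s*dx+c*dy];print(np.round(sh,1),"roty",round(-(t[3]-f[3]),2),"rows>=",np.linalg.norm(sh)/62.5)
E
python3 plan.py .233 .58 .211 -21.933  .674 -.106 .211 -7.5 .674 -.106 .18 -7.5
```

```text
[ 665.3   -0.  -471.6] roty -14.43 rows>= 13.048360510041098
[ 665.3   31.  -471.6] roty -14.43 rows>= 13.057784191814475
```

jog_arm(motion=[665,0,-472,0,-14.4,0,665,0,-472,0,-14.4,0,665,0,-472,0,-14.4,0,665,0,-472,0,-14.4,0,665,0,-472,0,-14.4,0,665,0,-472,0,-14.4,0,665,0,-472,0,-14.4,0,665,0,-472,0,-14.4,0,665,0,-472,0,-14.4,0,665,0,-472,0,-14.4,0,665,0,-472,0,-14.4,0,665,0,-472,0,-14.4,0,665,0,-472,0,-14.4,0,665,0,-472,0,-14.4,0,665,0,-472,0,-14.4,0,665,0,-472,0,-14.4,0,665,0,-472,0,-14.4,0], gripper=1.0)

```text
time_s: 2.28
position: [0.6734, -0.1048, 0.2116]
tcp_rot: [[0.992, -0.0, 0.129], [-0.129, 0.0, 0.992], [-0.0, -1.0, 0.0]]
force: [0.5, -0.6, 0.3]
opening: 1.001
```

```bash
cat > wl.py <<'E'
from h import *
import sys
def look(tag,top=False):
    s=bot.read_state();T=np.eye(4);T[:3,:3]=s["tcp_rot"];T[:3,3]=s["position"]
    print(s["time_s"],s["position"].round(4),"F",s["force"].round(1),"op",round(s["opening"],3),s["joint_positions"].round(0))
    p,d=bot.capture("wrist");cv2.imwrite(f"pics/{tag}.png",p[:,:,::-1])
    return T,world("wrist",d,T@bot.get_calibration("wrist")["hand_eye"])
E
python3 - <<'E'
from wl import *
T,W=look("w1")
for z,h in((.105,.105),(.065,.065),(.066,.066),(.049,.049)):pass
for nm,c,h in(("tall",(.674,-.106),.105),("can",(.561,-.108),.065),("small",(.669,-.002),.066)):
    for i in range(4):
        m=(np.hypot(W[...,0]-c[0],W[...,1]-c[1])<.038)&(abs(W[...,2]-h)<.008);P=W[m]
        if len(P)<10:break
        c,r=cv2.minEnclosingCircle((P[:,:2]*1000).astype(np.float32));c=np.array(c)/1000
    print(nm,len(P),c,2*r if len(P)>9 else 0)
E
```

```text
2.275 [ 0.6734 -0.1048  0.2116] F [ 0.5 -0.6  0.3] op 1.001 [ -18.   35.   73.    0.   72. -101.]
tall 2333 [ 0.6742818  -0.10620599] 48.56390380859375
can 3692 [ 0.56187872 -0.10764446] 58.06951141357422
small 1126 [ 0.66919916 -0.00130955] 36.563636779785156
```

View pics/w1.png

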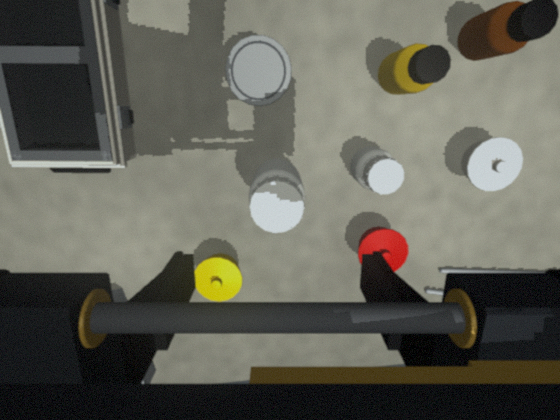

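jog_arm(motion=[0,50,-1,0,0,0,0,110,-1,0,0,0,0,140,-1,0,0,0,0,148,-1,0,0,0,0,148,-1,0,0,0])

```text
time_s: 2.95
position: [0.6743, -0.1072, 0.064]
tcp_rot: [[0.991, 0.001, 0.131], [-0.131, -0.0, 0.991], [0.001, -1.0, -0.0]]
force: [0.6, 0.6, -0.3]
opening: 1.0
```

jog_arm(motion=[0,0,0,0,0,0,0,0,0,0,0,0,0,0,0,0,0,0,0,0,0,0,0,0,0,0,0,0,0,0], gripper=0)

```text
time_s: 3.58
position: [0.6739, -0.1074, 0.0635]
tcp_rot: [[0.991, 0.0, 0.131], [-0.131, 0.0, 0.991], [0.0, -1.0, 0.0]]
force: [-0.1, -0.5, 0.0]
opening: 0.539
```

jog_arm(motion=[0,0,0,0,0,0,0,0,0,0,0,0])

```text
time_s: 3.82
position: [0.6739, -0.1075, 0.0634]
tcp_rot: [[0.991, -0.0, 0.131], [-0.131, 0.0, 0.991], [-0.0, -1.0, 0.0]]
force: [0.1, 0.2, 0.5]
opening: 0.54
```

```bash
python3 - <<'E'
from wl import *
look("w2")
E
```

```text
3.825 [ 0.6739 -0.1075  0.0634] F [0.1 0.2 0.5] op 0.54 [ -18.   45.   79.    0.   56. -101.]
```

View pics/w2.png

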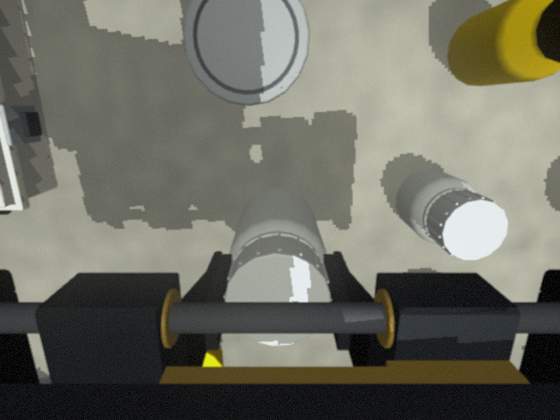

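```bash
python3 plan.py .6737 -.1075 .0634 -7.5  .5673 -.3032 .1834 -7.5 .5673 -.3032 .0934 -7.5
```

```text
[ -79.9 -120.  -207.9] roty -0.0 rows>= 4.048330421297155
[ -79.9  -30.  -207.9] roty -0.0 rows>= 3.5962451529338204
```

jog_arm(motion=[0,-15,0,0,0,0,0,-50,0,0,0,0,0,-90,0,0,0,0,-5,-120,-12,0,0,0,-18,-120,-45,0,0,0,-33,-120,-85,0,0,0,-50,-120,-125,0,0,0,-66,-120,-165,0,0,0,-76,-120,-195,0,0,0,-80,-120,-208,0,0,0,-80,-120,-208,0,0,0,-80,-110,-208,0,0,0,-80,-85,-208,0,0,0,-80,-60,-208,0,0,0,-80,-42,-208,0,0,0,-80,-37,-208,0,0,0,-80,-37,-208,0,0,0])

```text
time_s: 6.0
position: [0.5676, -0.3029, 0.1002]
tcp_rot: [[0.991, -0.0, 0.131], [-0.131, 0.0, 0.991], [-0.0, -1.0, 0.0]]
force: [0.2, -0.3, -0.4]
opening: 0.545
```

```bash
python3 - <<'E'
from wl import *
look("w3")
p,d=bot.capture("scene");cv2.imwrite("pics/s3.png",cv2.resize(p[200:380,60:300,::-1],None,fx=3,fy=3))
E
```

```text
6.0 [ 0.5676 -0.3029  0.1002] F [ 0.2 -0.3 -0.4] op 0.545 [ -38.   39.   85.    0.   56. -121.]
```

View pics/s3.png

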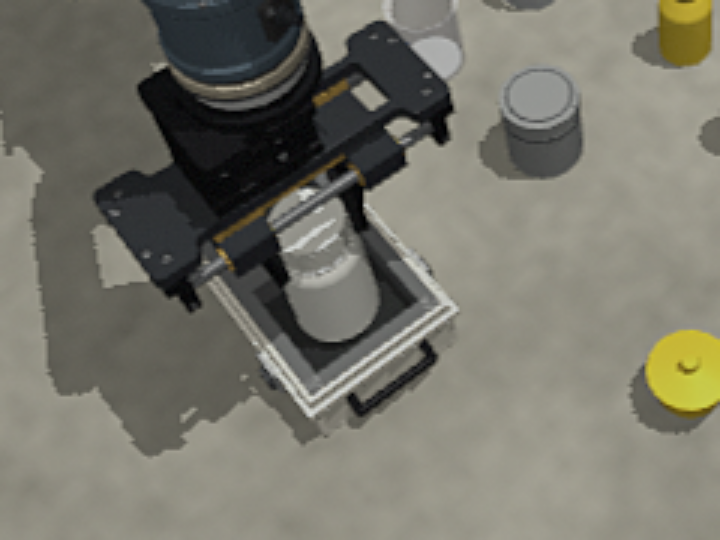

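View pics/w3.png

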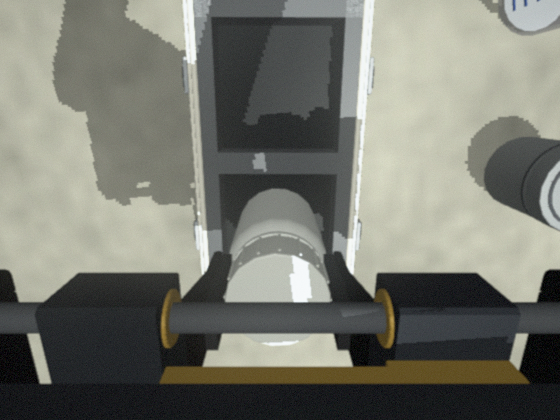

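The bottle hangs centred over the far pocket of the short case (w3 about (278,230), pocket edges at 200 and 355). Now I lower the last 9 mm gently.

jog_arm(motion=[0,4,0,0,0,0,0,7,0,0,0,0,0,8.5,0,0,0,0,0,9,0,0,0,0,0,9,0,0,0,0])

```text
time_s: 6.72
position: [0.5673, -0.3033, 0.0914]
tcp_rot: [[0.991, 0.0, 0.131], [-0.131, -0.0, 0.991], [0.0, -1.0, -0.0]]
force: [-1.0, 0.5, -1.0]
opening: 0.537
```

jog_arm(motion=[0,0.5,0,0,0,0,0,0.5,0,0,0,0])

```text
time_s: 6.98
position: [0.5674, -0.3033, 0.0913]
tcp_rot: [[0.991, 0.0, 0.131], [-0.131, -0.0, 0.991], [0.0, -1.0, -0.0]]
force: [-0.6, -0.2, 4.0]
opening: 0.542
```

jog_arm(motion=[0,0.5,0,0,0,0,0,0.5,0,0,0,0])

```text
time_s: 7.22
position: [0.5674, -0.3033, 0.0913]
tcp_rot: [[0.991, 0.001, 0.131], [-0.131, -0.001, 0.991], [0.001, -1.0, -0.0]]
force: [-1.3, 1.3, 5.7]
opening: 0.537
```

jog_arm(motion=[0,0,0,0,0,0,0,0,0,0,0,0,0,0,0,0,0,0], gripper=0.95)

```text
time_s: 7.6
position: [0.5672, -0.3031, 0.0899]
tcp_rot: [[0.991, -0.0, 0.131], [-0.131, 0.0, 0.991], [-0.0, -1.0, 0.0]]
force: [0.2, 0.9, -0.5]
opening: 0.797
```

```bash
python3 plan.py .5674 -.3033 .0902 -7.5   .5535 .1138 .211 4.7
```

```text
[ -68.2 -120.8  411.7] roty -12.2 rows>= 6.951410976197566
```

jog_arm(motion=[0,-20,0,0,0,0,0,-60,0,0,0,0,0,-110,0,0,0,0,-10,-121,50,0,0,0,-20,-121,110,0,0,0,-30,-121,170,0,0,0,-40,-121,230,0,0,0,-50,-121,290,0,0,0,-60,-121,350,0,0,0,-66,-121,395,0,0,0,-68,-121,412,0,0,0,-68,-121,412,0,0,0,-68,-121,412,0,0,0], gripper=0.8)

```text
time_s: 9.22
position: [0.5541, 0.1128, 0.2112]
tcp_rot: [[0.991, -0.0, 0.132], [-0.132, -0.001, 0.991], [-0.0, -1.0, -0.001]]
force: [0.2, 0.5, -0.2]
opening: 0.8
```

```bash
python3 - <<'E'
from wl import *
T,W=look("w4")
for nm,c,h in(("amber",(.5535,.1138),.088),("yel",(.576,.0325),.088),("driver",(.4414,.1195),.075)):
    for i in range(4):
        m=(np.hypot(W[...,0]-c[0],W[...,1]-c[1])<.025)&(abs(W[...,2]-h)<.008);P=W[m]
        if len(P)<10:break
        c,r=cv2.minEnclosingCircle((P[:,:2]*1000).astype(np.float32));c=np.array(c)/1000
    print(nm,len(P),c,2*r if len(P)>9 else 0)
p,d=bot.capture("scene");cv2.imwrite("pics/s4.png",p[:,:,::-1])
E
```

```text
9.225 [0.5541 0.1128 0.2112] F [ 0.2  0.5 -0.2] op 0.8 [  0.  26.  91.  -0.  64. -82.]
amber 811 [0.55409387 0.11418034] 28.9240665435791
yel 792 [0.57637482 0.03311411] 29.31686019897461
driver 1200 [0.4421745  0.12056136] 32.002098083496094
```

View pics/s4.png

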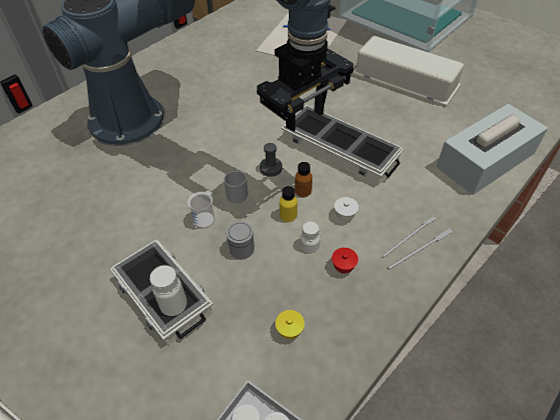

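View pics/w4.png

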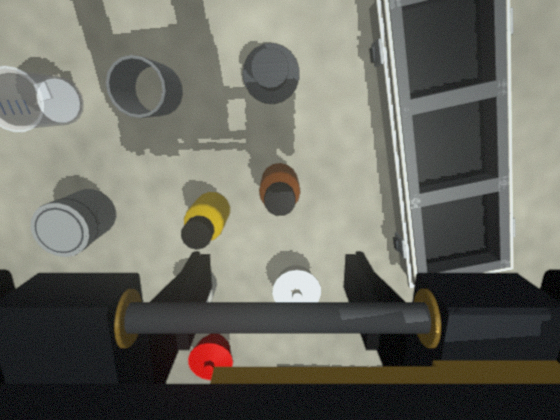

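The tall bottle stands upright in its pocket (scene (168,290)). The brown bottle is at (280,188) in the wrist view; the yellow look-alike at (204,222) stays. Descending on the brown one.

jog_arm(motion=[0,50,1,0,0,0,0,105,1,0,0,0,0,145,1,0,0,0,0,160,1,0,0,0,0,163,1,0,0,0,0,163,1,0,0,0])

```text
time_s: 10.07
position: [0.5553, 0.1149, 0.0496]
tcp_rot: [[0.991, 0.003, 0.132], [-0.132, -0.0, 0.991], [0.003, -1.0, 0.0]]
force: [0.4, 0.3, 0.5]
opening: 0.803
```

jog_arm(motion=[0,0,0,0,0,0,0,0,0,0,0,0,0,0,0,0,0,0,0,0,0,0,0,0,0,0,0,0,0,0,0,0,0,0,0,0], gripper=0)

```text
time_s: 10.82
position: [0.5541, 0.115, 0.0486]
tcp_rot: [[0.991, 0.0, 0.131], [-0.131, -0.0, 0.991], [0.0, -1.0, -0.0]]
force: [-0.3, -2.0, 3.0]
opening: 0.343
```

```bash
python3 plan.py .5541 .1140 .048 -7.5  .4767 -.2906 .178 -7.5
```

```text
[ -23.9 -130.  -411.2] roty -0.0 rows>= 6.9114059003939285
```

jog_arm(motion=[0,-15,0,0,0,0,0,-50,0,0,0,0,0,-95,0,0,0,0,-2,-125,-20,0,0,0,-4,-130,-60,0,0,0,-7,-130,-115,0,0,0,-10,-130,-170,0,0,0,-14,-130,-225,0,0,0,-18,-130,-280,0,0,0,-22,-130,-335,0,0,0,-24,-130,-380,0,0,0,-24,-130,-405,0,0,0,-24,-130,-412,0,0,0,-24,-115,-412,0,0,0,-24,-85,-412,0,0,0,-24,-55,-412,0,0,0,-24,-40,-412,0,0,0,-24,-35,-412,0,0,0,-24,-35,-412,0,0,0])

```text
time_s: 13.2
position: [0.4765, -0.2899, 0.0835]
tcp_rot: [[0.991, 0.0, 0.13], [-0.13, -0.0, 0.991], [0.0, -1.0, -0.0]]
force: [0.4, -0.4, -1.2]
opening: 0.313
```

```bash
python3 - <<'E'
from wl import *
look("w5")
E
```

```text
13.2 [ 0.4765 -0.2899  0.0835] F [ 0.4 -0.4 -1.2] op 0.313 [ -43.   36.   98.    0.   46. -125.]
```

View pics/w5.png

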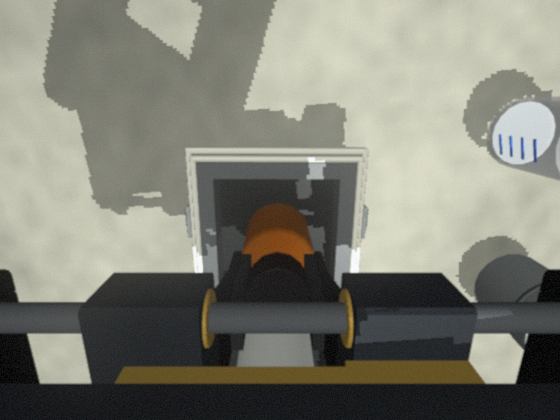

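```bash
python3 - <<'E'
from wl import *
p,d=bot.capture("scene");cv2.imwrite("pics/s5.png",cv2.resize(p[190:350,70:270,::-1],None,fx=3.5,fy=3.5))
E
```

```text
(no output)
```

View pics/s5.png

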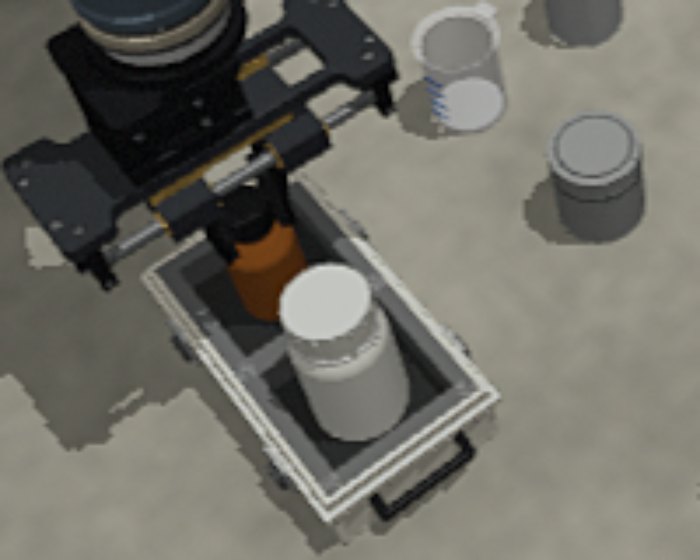

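jog_arm(motion=[0,2,0,0,0,0,0,4,0,0,0,0,0,5,0,0,0,0,0,5,0,0,0,0])

```text
time_s: 13.8
position: [0.4765, -0.2904, 0.0789]
tcp_rot: [[0.991, 0.001, 0.131], [-0.131, -0.001, 0.991], [0.001, -1.0, -0.0]]
force: [0.3, 0.3, 3.0]
opening: 0.315
```

jog_arm(motion=[0,0.7,0,0,0,0,0,1.4,0,0,0,0,0,1.4,0,0,0,0])

```text
time_s: 14.18
position: [0.477, -0.2904, 0.0787]
tcp_rot: [[0.991, 0.002, 0.131], [-0.131, -0.001, 0.991], [0.002, -1.0, -0.001]]
force: [-0.1, 1.9, 10.8]
opening: 0.308
```

jog_arm(motion=[0,-1.4,0,0,0,0,0,-1.4,0,0,0,0,0,-1.4,0,0,0,0,0,-1.4,0,0,0,0], gripper=0.7)

```text
time_s: 14.68
position: [0.476, -0.29, 0.078]
tcp_rot: [[0.991, -0.001, 0.131], [-0.131, 0.0, 0.991], [-0.001, -1.0, 0.0]]
force: [0.4, 0.8, -0.2]
opening: 0.659
```

```bash
python3 - <<'E'
from wl import *
look("w6")
p,d=bot.capture("scene");cv2.imwrite("pics/s6.png",cv2.resize(p[190:350,70:270,::-1],None,fx=3.5,fy=3.5))
E
python3 plan.py .477 -.2904 .0785 -7.5  .4405 0 .2 4.7
```

```text
14.675 [ 0.476 -0.29   0.078] F [ 0.4  0.8 -0.2] op 0.659 [ -43.   36.   98.   -0.   46. -125.]
[ -74.1 -121.5  283.2] roty -12.2 rows>= 5.070426506715189
```

View pics/s6.png

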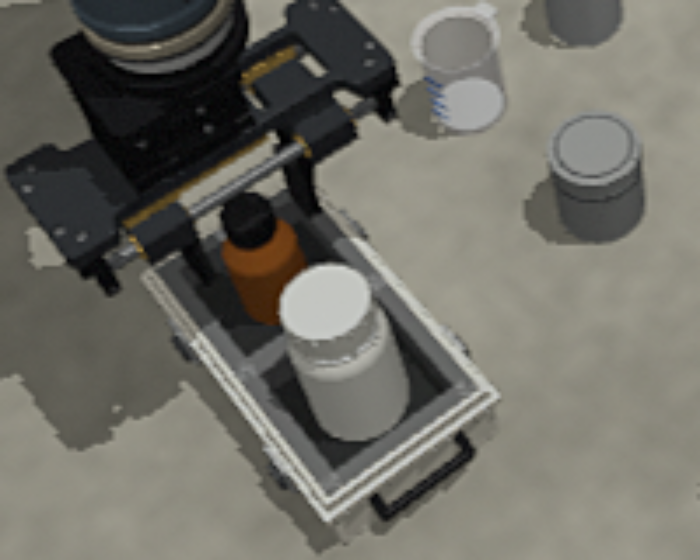

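jog_arm(motion=[0,-25,0,0,0,0,0,-70,0,0,0,0,0,-110,0,0,0,0,-15,-121,40,0,-2,0,-30,-121,95,0,-5,0,-45,-121,150,0,-8,0,-60,-121,205,0,-11,0,-70,-121,260,0,-12.2,0,-74,-121,283,0,-12.2,0,-74,-121,283,0,-12.2,0,-74,-121,283,0,-12.2,0], gripper=0.95)

```text
time_s: 16.15
position: [0.4403, -0.0005, 0.1994]
tcp_rot: [[0.997, 0.0, -0.081], [0.081, -0.001, 0.997], [0.0, -1.0, -0.001]]
force: [-0.0, 0.4, 0.4]
opening: 0.95
```

```bash
python3 - <<'E'
from wl import *
T,W=look("w7")
for nm,c,h in(("ring",(.4405,0),.06),("beaker",(.4375,-.1025),.07),("driver",(.4414,.1195),.075)):
    for i in range(4):
        m=(np.hypot(W[...,0]-c[0],W[...,1]-c[1])<.033)&(abs(W[...,2]-h)<.008);P=W[m]
        if len(P)<10:break
        c,r=cv2.minEnclosingCircle((P[:,:2]*1000).astype(np.float32));c=np.array(c)/1000
    print(nm,len(P),c,2*r if len(P)>9 else 0)
E
```

```text
16.15 [ 0.4403 -0.0005  0.1994] F [-0.   0.4  0.4] op 0.95 [ -15.   17.  108.   -0.   55. -109.]
ring 727 [ 4.40312561e-01 -4.82479893e-05] 52.729652404785156
beaker 1257 [ 0.43673187 -0.1021431 ] 62.5948600769043
driver 1007 [0.44194135 0.12053394] 32.40007019042969
```

View pics/w7.png

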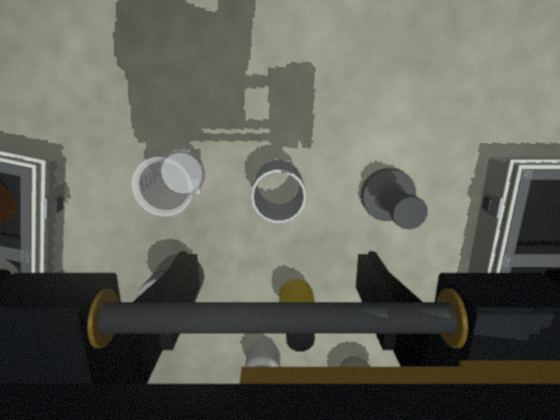

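```bash
python3 - <<'E'
from wl import *
p,d=bot.capture("wrist")
Q=world("wrist",d,bot.get_calibration("wrist")["hand_eye"])*1000
for r in(255,262,270,280,295,310,330,340):
    for c0 in(160,175,183,190,195,360,370,380): 
        if d[r,c0]<.25: print(r,c0,Q[r,c0].round(0),end=' ')
    print()
m=(abs(Q[...,2])<70)&(Q[...,1]<60)&(Q[...,1]>-60)
for lo in range(-60,60,5):
    k=m&(Q[...,1]>=lo)&(Q[...,1]<lo+5)
    if k.sum():print(lo,k.sum(),np.percentile(abs(Q[k][:,2]),[1,50,99]).round(1),np.percentile(Q[k][:,0],[1,99]).round(0))
E
```

```text
255 183 [-11. -18. -47.] 255 190 [-10. -14. -45.] 255 195 [ -9. -13. -43.] 255 360 [ -9. -14.  42.] 255 370 [-11. -18.  45.] 
262 175 [-11. -25. -50.] 262 183 [ -9. -22. -47.] 262 190 [-10. -23. -43.] 262 195 [ -8. -19. -42.] 262 360 [ -7. -17.  41.] 262 370 [-10. -24.  44.] 262 380 [-11. -25.  49.] 
270 175 [-11. -34. -47.] 270 183 [-10. -31. -44.] 270 190 [ -8. -27. -42.] 270 195 [ -4. -20. -42.] 270 360 [ -3. -18.  41.] 270 370 [ -9. -31.  42.] 270 380 [-11. -33.  46.] 
280 160 [-11. -42. -51.] 280 175 [ -9. -40. -46.] 280 183 [ -8. -38. -43.] 280 190 [ -3. -29. -42.] 280 195 [  1. -21. -42.] 280 360 [  1. -20.  41.] 280 370 [ -8. -37.  41.] 280 380 [ -9. -40.  45.] 
295 160 [-11. -55. -47.] 295 175 [-10. -53. -42.] 295 183 [ -2. -40. -42.] 295 190 [  3. -31. -42.] 295 195 [  8. -23. -42.] 295 360 [  8. -23.  41.] 295 370 [ -1. -38.  41.] 295 380 [ -9. -52.  41.] 
310 160 [-32. -98. -31.] 310 175 [-32. -97. -27.] 310 183 [-32. -98. -25.] 310 190 [-33. -99. -23.] 310 195 [-33. -98. -22.] 310 360 [-33. -98.  20.] 310 370 [-32. -98.  23.] 310 380 [-33. -99.  25.] 
330 160 [ -28. -100.  -30.] 330 175 [-27. -99. -27.] 330 183 [ -28. -100.  -25.] 330 190 [ -28. -100.  -23.] 330 195 [ -28. -100.  -22.] 330 360 [ -28. -101.   20.] 330 370 [-27. -99.  23.] 330 380 [-27. -99.  26.] 
340 160 [  5. -62. -46.] 340 175 [  8. -58. -42.] 340 380 [  8. -58.  41.] 
-60 475 [40.5 47.6 55.3] [-12.  10.]
-55 517 [40.6 46.5 54.4] [-12.   9.]
-50 425 [40.6 46.1 53.2] [-12.  -5.]
-45 398 [41.2 44.7 52.1] [-12.  -0.]
-40 502 [40.6 42.6 50.7] [-12.   3.]
-35 397 [40.5 42.4 50.5] [-12.   6.]
-30 389 [40.6 42.  50.2] [-11.   9.]
-25 375 [40.6 42.  50.4] [-12.   9.]
-20 351 [40.5 42.  50.4] [-11.   9.]
-15 164 [40.6 42.2 49.8] [-11.   9.]
```

The wrist depth shows the fingertips end about 12 mm *behind* the TCP, not 22 mm ahead of it. The openings agree: 0.54 is 47 mm (white cap) and 0.34 is 30 mm (black cap), so both bottles were held by their caps. I'll go down part-way and check from the scene camera.

jog_arm(motion=[0,50,0,0,0,0,0,105,0,0,0,0,0,145,0,0,0,0,0,162,0,0,0,0,0,165,0,0,0,0,0,165,0,0,0,0])

```text
time_s: 17.0
position: [0.4404, -0.0006, 0.0346]
tcp_rot: [[0.997, 0.001, -0.08], [0.08, -0.0, 0.997], [0.001, -1.0, -0.0]]
force: [-1.1, 0.2, 1.2]
opening: 0.952
```

```bash
python3 - <<'E'
from wl import *
T,W=look("w8")
p,d=bot.capture("scene");cv2.imwrite("pics/s8.png",cv2.resize(p[110:260,150:320,::-1],None,fx=4,fy=4))
Q=world("scene",d)
m=(np.hypot(Q[...,0]-.44,Q[...,1])<.09)&(abs(abs((Q-T[:3,3])@T[:3,2])-.047)<.012)&(abs((Q-T[:3,3])@T[:3,0])<.013)&(Q[...,2]>.01)
print(m.sum(),np.percentile(Q[m][:,2],[0,2,10,50]))
print([px("scene",(T[:3,3]+T[:3,2]*s+np.array([0,0,.012]))) for s in(.043,-.043)])
E
```

```text
17.0 [ 0.4404 -0.0006  0.0346] F [-1.1  0.2  1.2] op 0.952 [ -15.   36.  116.   -0.   28. -109.]
1370 [0.04346281 0.05114054 0.07672752 0.38504951]
[(np.float64(247.17997696471716), np.float64(170.92321957053707)), (np.float64(223.57052836752797), np.float64(192.49355040402517))]
```

View pics/s8.png

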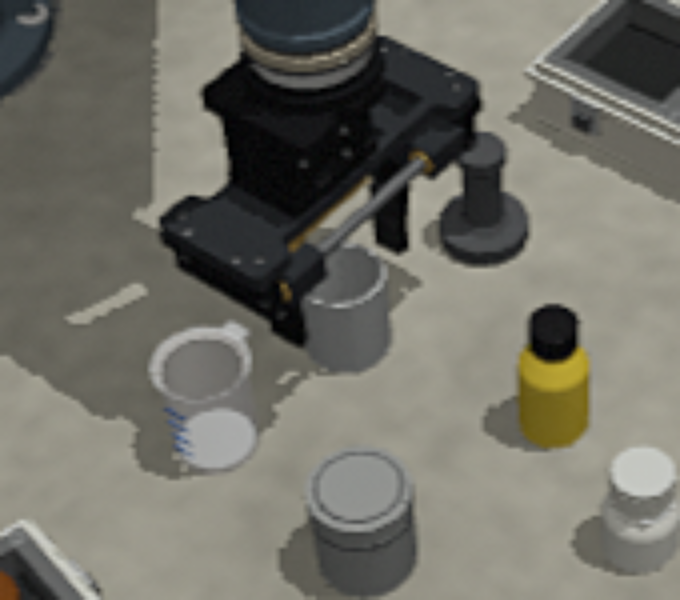

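Confirmed: with the TCP at 0.035 the tips sit at about 0.044–0.047. Going 22 mm lower puts the tips at about 24 mm.

jog_arm(motion=[0,12,0,0,0,0,0,20,0,0,0,0,0,22,0,0,0,0,0,22,0,0,0,0])

```text
time_s: 17.6
position: [0.4397, 0.0002, 0.012]
tcp_rot: [[0.997, -0.001, -0.082], [0.082, 0.0, 0.997], [-0.001, -1.0, 0.0]]
force: [0.1, 0.6, 0.5]
opening: 0.946
```

jog_arm(motion=[0,0,0,0,0,0,0,0,0,0,0,0,0,0,0,0,0,0,0,0,0,0,0,0,0,0,0,0,0,0,0,0,0,0,0,0], gripper=0)

```text
time_s: 18.35
position: [0.44, 0.0001, 0.0124]
tcp_rot: [[0.997, 0.0, -0.081], [0.081, -0.0, 0.997], [0.0, -1.0, -0.0]]
force: [-0.3, 0.2, 2.4]
opening: 0.606
```

```bash
python3 plan.py .4404 -.0005 .013 4.7  .6241 .295 .143 4.7
```

```text
[ 207.3 -130.   279.5] roty -0.0 rows>= 5.943002661954645
```

jog_arm(motion=[0,-15,0,0,0,0,0,-50,0,0,0,0,0,-90,0,0,0,0,5,-125,10,0,0,0,30,-130,42,0,0,0,60,-130,82,0,0,0,92,-130,124,0,0,0,124,-130,167,0,0,0,156,-130,210,0,0,0,185,-130,249,0,0,0,201,-130,271,0,0,0,207,-130,279,0,0,0,207,-120,279,0,0,0,207,-95,279,0,0,0,207,-65,279,0,0,0,207,-45,279,0,0,0,207,-38,279,0,0,0,207,-38,279,0,0,0])

```text
time_s: 20.6
position: [0.6235, 0.2947, 0.0502]
tcp_rot: [[0.997, -0.0, -0.081], [0.081, -0.0, 0.997], [-0.0, -1.0, -0.0]]
force: [-0.6, 0.0, -1.6]
opening: 0.607
```

```bash
python3 - <<'E'
from wl import *
T,W=look("w9")
E
```

```text
20.6 [0.6235 0.2947 0.0502] F [-0.6  0.  -1.6] op 0.607 [ 16.  46.  79.  -0.  55. -79.]
```

View pics/w9.png

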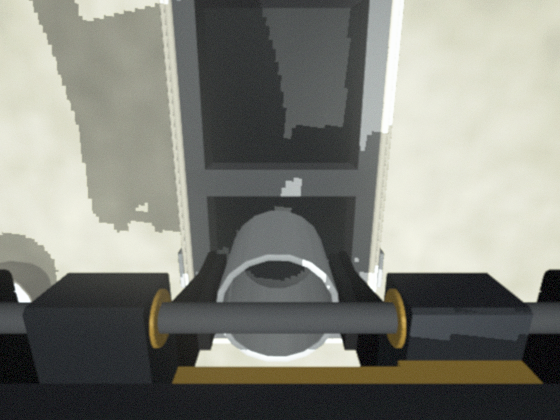

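jog_arm(motion=[0,4,0,0,0,0,0,7,0,0,0,0,0,8.5,0,0,0,0,0,9,0,0,0,0,0,9,0,0,0,0])

```text
time_s: 21.28
position: [0.6235, 0.2951, 0.0414]
tcp_rot: [[0.997, 0.0, -0.081], [0.081, -0.0, 0.997], [0.0, -1.0, -0.0]]
force: [-0.5, -0.3, -1.6]
opening: 0.604
```

jog_arm(motion=[0,0.6,0,0,0,0,0,1.2,0,0,0,0,0,1.2,0,0,0,0])

```text
time_s: 21.65
position: [0.6236, 0.2951, 0.0405]
tcp_rot: [[0.997, 0.0, -0.081], [0.081, 0.0, 0.997], [0.0, -1.0, 0.0]]
force: [-0.8, -0.8, 1.2]
opening: 0.608
```

jog_arm(motion=[0,0.5,0,0,0,0,0,0.5,0,0,0,0])

```text
time_s: 21.9
position: [0.6237, 0.2951, 0.0405]
tcp_rot: [[0.997, 0.0, -0.081], [0.081, 0.0, 0.997], [0.0, -1.0, -0.0]]
force: [-1.8, -0.2, 6.2]
opening: 0.608
```

jog_arm(motion=[0,-0.5,0,0,0,0,0,-0.5,0,0,0,0,0,-0.5,0,0,0,0,0,-0.5,0,0,0,0], gripper=0.9)

```text
time_s: 22.4
position: [0.6235, 0.2951, 0.0399]
tcp_rot: [[0.997, -0.0, -0.081], [0.081, -0.0, 0.997], [-0.0, -1.0, 0.0]]
force: [-0.1, 1.0, -0.5]
opening: 0.883
```

```bash
python3 plan.py .6236 .2951 .0402 4.7   .4420 .1205 .19 4.7
```

```text
[-195.3 -149.8 -159.1] roty -0.0 rows>= 4.689494915233409
```

jog_arm(motion=[0,-25,0,0,0,0,0,-75,0,0,0,0,0,-120,0,0,0,0,-35,-150,-28,0,0,0,-75,-150,-60,0,0,0,-115,-150,-93,0,0,0,-155,-150,-126,0,0,0,-185,-150,-150,0,0,0,-195,-150,-159,0,0,0,-195,-150,-159,0,0,0,-195,-150,-159,0,0,0], gripper=0.9)

```text
time_s: 23.78
position: [0.4439, 0.1212, 0.1904]
tcp_rot: [[0.997, 0.002, -0.082], [0.082, 0.0, 0.997], [0.002, -1.0, 0.0]]
force: [0.6, 0.6, -0.2]
opening: 0.897
```

```bash
python3 - <<'E'
from wl import *
T,W=look("w10")
for nm,c,h in(("driver",(.442,.1205),.075),):
    for i in range(4):
        m=(np.hypot(W[...,0]-c[0],W[...,1]-c[1])<.033)&(abs(W[...,2]-h)<.008);P=W[m]
        c,r=cv2.minEnclosingCircle((P[:,:2]*1000).astype(np.float32));c=np.array(c)/1000
    print(nm,len(P),c,2*r)
p,d=bot.capture("scene");cv2.imwrite("pics/s10.png",p[:,:,::-1])
E
```

```text
23.775 [0.4439 0.1212 0.1904] F [ 0.6  0.6 -0.2] op 0.897 [  1.  19. 106.   0.  54. -93.]
driver 1032 [0.44197794 0.12053707] 31.694679260253906
```

View pics/s10.png

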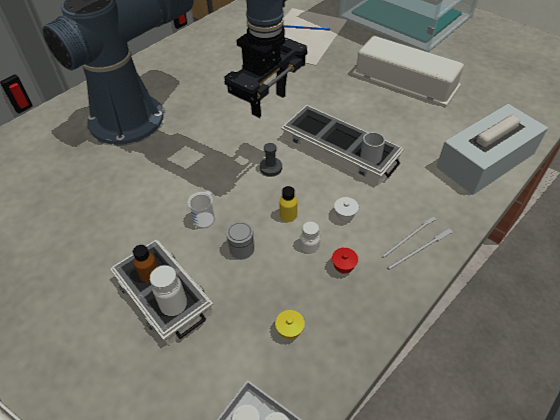

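The ring stands in the far pocket (scene (373,147)), both bottles stand in the short case, and the driver waits at (270,160). Gripping the driver by its head.

jog_arm(motion=[0,45,0,0,0,0,0,95,0,0,0,0,0,135,0,0,0,0,0,150,0,0,0,0,0,153,0,0,0,0,0,153,0,0,0,0])

```text
time_s: 24.62
position: [0.4428, 0.121, 0.0372]
tcp_rot: [[0.997, 0.001, -0.082], [0.082, 0.0, 0.997], [0.001, -1.0, -0.0]]
force: [-0.8, 0.3, -0.4]
opening: 0.897
```

jog_arm(motion=[0,0,0,0,0,0,0,0,0,0,0,0,0,0,0,0,0,0,0,0,0,0,0,0,0,0,0,0,0,0,0,0,0,0,0,0,0,0,0,0,0,0], gripper=0)

```text
time_s: 25.5
position: [0.4421, 0.1209, 0.0372]
tcp_rot: [[0.997, 0.0, -0.081], [0.081, 0.0, 0.997], [0.0, -1.0, 0.0]]
force: [-0.4, 2.2, 1.3]
opening: 0.347
```

```bash
python3 plan.py .4422 .1205 .037 4.7  .4422 .280 .147 4.7
```

```text
[  13.1 -110.   159. ] roty -0.0 rows>= 3.1000490318703027
```

jog_arm(motion=[0,-10,0,0,0,0,0,-35,0,0,0,0,0,-65,0,0,0,0,0,-95,0,0,0,0,1,-108,8,0,0,0,3,-110,30,0,0,0,5,-110,60,0,0,0,8,-110,92,0,0,0,10,-110,122,0,0,0,12,-110,146,0,0,0,13,-110,157,0,0,0,13,-110,159,0,0,0,13,-95,159,0,0,0,13,-72,159,0,0,0,13,-52,159,0,0,0,13,-41,159,0,0,0,13,-38,159,0,0,0,13,-38,159,0,0,0])

```text
time_s: 27.75
position: [0.4425, 0.2801, 0.0752]
tcp_rot: [[0.997, 0.0, -0.081], [0.081, 0.0, 0.997], [0.0, -1.0, 0.0]]
force: [0.3, 0.4, -5.8]
opening: 0.343
```

```bash
python3 - <<'E'
from wl import *
T,W=look("w11")
p,d=bot.capture("scene");cv2.imwrite("pics/s11.png",cv2.resize(p[50:200,240:420,::-1],None,fx=4,fy=4))
E
```

```text
27.75 [0.4425 0.2801 0.0752] F [ 0.3  0.4 -5.8] op 0.343 [ 20.  35. 103.  -0.  42. -75.]
```

View pics/w11.png

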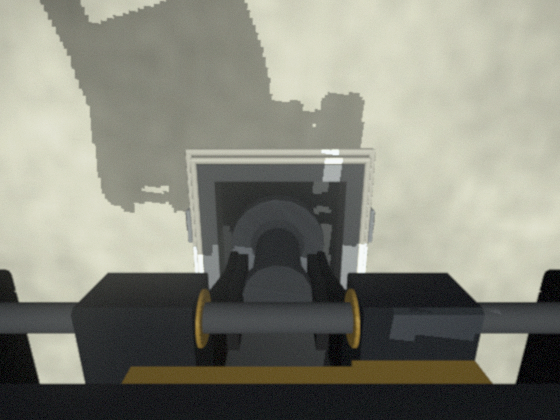

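View pics/s11.png

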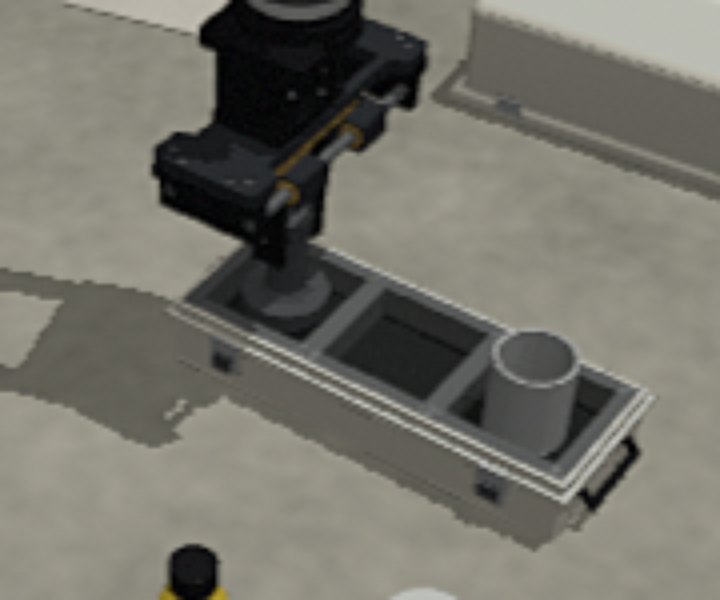

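Driver hangs straight and centred in the near pocket, about 10 mm above the floor. Lowering.

jog_arm(motion=[0,4,0,0,0,0,0,7,0,0,0,0,0,8.5,0,0,0,0,0,9,0,0,0,0,0,9,0,0,0,0])

```text
time_s: 28.48
position: [0.4422, 0.2802, 0.0661]
tcp_rot: [[0.997, 0.0, -0.081], [0.081, -0.0, 0.997], [0.0, -1.0, -0.0]]
force: [-0.8, 0.2, -5.2]
opening: 0.351
```

jog_arm(motion=[0,0.6,0,0,0,0,0,1.2,0,0,0,0,0,1.2,0,0,0,0])

```text
time_s: 28.85
position: [0.4422, 0.2803, 0.0652]
tcp_rot: [[0.997, 0.0, -0.081], [0.081, 0.0, 0.997], [0.0, -1.0, 0.0]]
force: [-0.6, -0.2, -1.8]
opening: 0.347
```

jog_arm(motion=[0,0.6,0,0,0,0,0,0.6,0,0,0,0])

```text
time_s: 29.1
position: [0.4423, 0.2803, 0.0652]
tcp_rot: [[0.997, 0.001, -0.081], [0.081, 0.0, 0.997], [0.001, -1.0, 0.0]]
force: [-1.1, -0.9, 5.0]
opening: 0.35
```

jog_arm(motion=[0,-0.5,0,0,0,0,0,-0.5,0,0,0,0,0,-0.5,0,0,0,0,0,-0.5,0,0,0,0,0,-0.5,0,0,0,0], gripper=0.9)

```text
time_s: 29.72
position: [0.4422, 0.2803, 0.0648]
tcp_rot: [[0.997, 0.0, -0.081], [0.081, 0.0, 0.997], [0.0, -1.0, 0.0]]
force: [-0.4, -0.1, -0.0]
opening: 0.831
```

```bash
python3 plan.py .4422 .2803 .065 4.7   .5618 -.1076 .185 4.7
```

```text
[  87.4 -120.  -396.4] roty -0.0 rows>= 6.7725671587663125
```

jog_arm(motion=[0,-25,0,0,0,0,0,-75,0,0,0,0,0,-115,0,0,0,0,10,-120,-45,0,0,0,22,-120,-100,0,0,0,35,-120,-158,0,0,0,48,-120,-216,0,0,0,60,-120,-274,0,0,0,73,-120,-332,0,0,0,84,-120,-380,0,0,0,87,-120,-396,0,0,0,87,-120,-396,0,0,0,87,-120,-396,0,0,0], gripper=1.0)

```text
time_s: 31.35
position: [0.5601, -0.1055, 0.1846]
tcp_rot: [[0.997, -0.002, -0.083], [0.083, 0.001, 0.997], [-0.002, -1.0, 0.001]]
force: [0.4, -0.2, 0.5]
opening: 0.998
```

```bash
python3 - <<'E'
from wl import *
T,W=look("w12")
for nm,c,h in(("can",(.5618,-.1076),.065),):
    for i in range(4):
        m=(np.hypot(W[...,0]-c[0],W[...,1]-c[1])<.037)&(abs(W[...,2]-h)<.008);P=W[m]
        c,r=cv2.minEnclosingCircle((P[:,:2]*1000).astype(np.float32));c=np.array(c)/1000
    print(nm,len(P),c,2*r)
E
```

```text
31.35 [ 0.5601 -0.1055  0.1846] F [ 0.4 -0.2  0.5] op 0.998 [ -22.   28.   92.    0.   61. -117.]
can 3207 [ 0.56145386 -0.10723613] 57.87699508666992
```

View pics/w12.png

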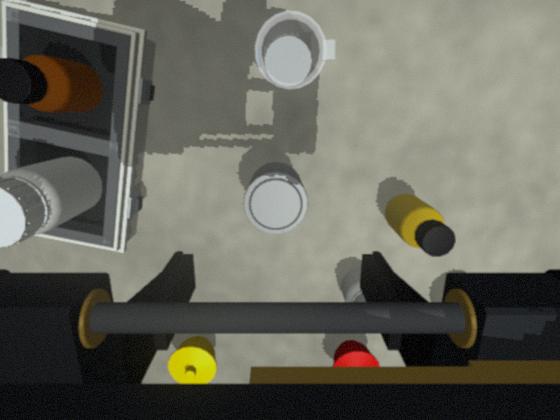

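Can is centred below the jaws at (277,203). Descending to the lid.

jog_arm(motion=[0,45,0,0,0,0,0,100,0,0,0,0,0,142,0,0,0,0,0,159,0,0,0,0,0,163,0,0,0,0,0,163,0,0,0,0])

```text
time_s: 32.15
position: [0.5621, -0.1074, 0.023]
tcp_rot: [[0.997, 0.002, -0.082], [0.082, -0.001, 0.997], [0.002, -1.0, -0.001]]
force: [-0.5, 0.3, 1.9]
opening: 0.998
```

jog_arm(motion=[0,0,0,0,0,0,0,0,0,0,0,0,0,0,0,0,0,0,0,0,0,0,0,0,0,0,0,0,0,0,0,0,0,0,0,0], gripper=0)

```text
time_s: 32.9
position: [0.5612, -0.1075, 0.0222]
tcp_rot: [[0.997, 0.0, -0.081], [0.081, -0.0, 0.997], [0.0, -1.0, -0.0]]
force: [-1.1, 0.6, 3.6]
opening: 0.651
```

```bash
python3 plan.py .5615 -.1073 .022 4.7  .5330 .2882 .162 4.7
```

```text
[   4.  -140.   396.5] roty -0.0 rows>= 6.728233051849497
```

jog_arm(motion=[0,-15,0,0,0,0,0,-50,0,0,0,0,0,-95,0,0,0,0,0,-130,10,0,0,0,0,-140,45,0,0,0,1,-140,95,0,0,0,1,-140,150,0,0,0,2,-140,205,0,0,0,3,-140,260,0,0,0,3,-140,315,0,0,0,4,-140,362,0,0,0,4,-140,388,0,0,0,4,-140,397,0,0,0,4,-125,397,0,0,0,4,-95,397,0,0,0,4,-62,397,0,0,0,4,-43,397,0,0,0,4,-38,397,0,0,0,4,-38,397,0,0,0])

```text
time_s: 35.28
position: [0.5329, 0.2876, 0.0595]
tcp_rot: [[0.997, -0.001, -0.08], [0.08, -0.0, 0.997], [-0.001, -1.0, -0.0]]
force: [0.6, 1.0, -0.2]
opening: 0.65
```

```bash
python3 - <<'E'
from wl import *
T,W=look("w13")
p,d=bot.capture("scene");cv2.imwrite("pics/s13.png",cv2.resize(p[50:200,240:420,::-1],None,fx=4,fy=4))
E
```

```text
35.275 [0.5329 0.2876 0.0595] F [ 0.6  1.  -0.2] op 0.65 [ 18.  40.  92.  -0.  48. -77.]
```

View pics/w13.png

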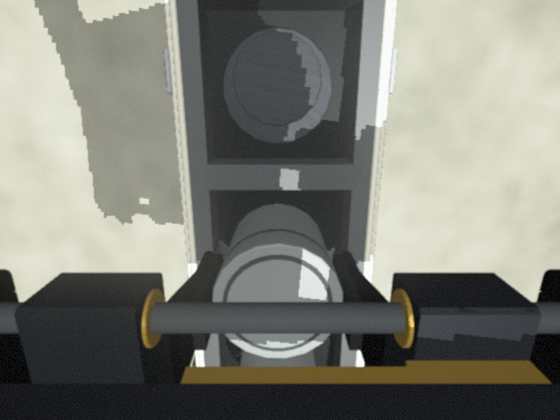

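View pics/s13.png

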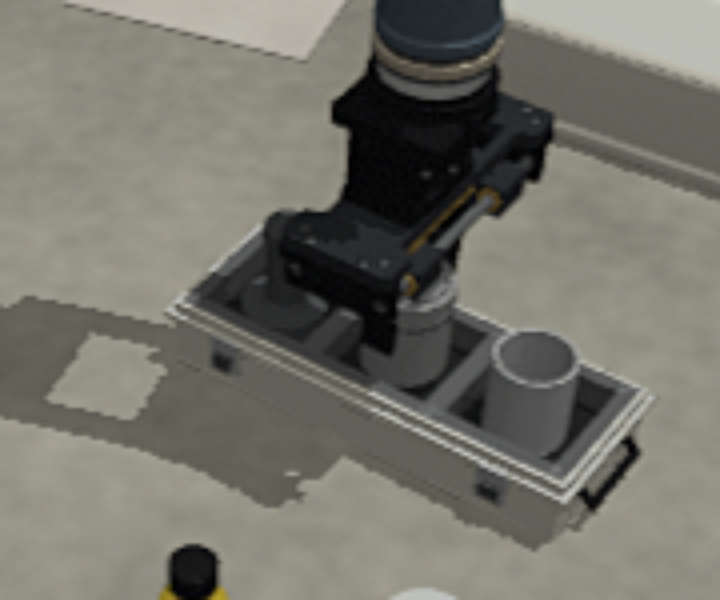

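jog_arm(motion=[0,4,0,0,0,0,0,7,0,0,0,0,0,8.5,0,0,0,0,0,8.5,0,0,0,0,0,8.5,0,0,0,0])

```text
time_s: 36.0
position: [0.5328, 0.2887, 0.0514]
tcp_rot: [[0.997, 0.0, -0.081], [0.081, 0.0, 0.997], [0.0, -1.0, 0.0]]
force: [-1.2, 0.1, -0.3]
opening: 0.65
```

jog_arm(motion=[0,0.6,0,0,0,0,0,1.2,0,0,0,0,0,1.2,0,0,0,0])

```text
time_s: 36.38
position: [0.5328, 0.2886, 0.0502]
tcp_rot: [[0.997, 0.0, -0.081], [0.081, 0.0, 0.997], [0.0, -1.0, 0.0]]
force: [0.6, -0.3, 0.4]
opening: 0.65
```

jog_arm(motion=[0,0.5,0,0,0,0,0,0.5,0,0,0,0])

```text
time_s: 36.62
position: [0.5328, 0.2887, 0.0502]
tcp_rot: [[0.997, 0.0, -0.081], [0.081, 0.0, 0.997], [0.0, -1.0, 0.0]]
force: [-1.6, -0.9, 5.3]
opening: 0.648
```

Contact at the expected height. I release, rise and clear to the side.

jog_arm(motion=[0,-0.5,0,0,0,0,0,-0.5,0,0,0,0,0,-0.5,0,0,0,0,0,-0.5,0,0,0,0,0,-0.5,0,0,0,0], gripper=1.0)

```text
time_s: 37.25
position: [0.5328, 0.2887, 0.05]
tcp_rot: [[0.997, -0.0, -0.081], [0.081, -0.0, 0.997], [-0.0, -1.0, -0.0]]
force: [-0.7, 0.1, -0.0]
opening: 0.991
```

jog_arm(motion=[0,-15,0,0,0,0,0,-60,0,0,0,0,0,-110,0,0,0,0,0,-150,0,0,0,0,0,-170,0,0,0,0,0,-170,60,0,0,0,0,-170,120,0,0,0,0,-170,180,0,0,0,0,-170,230,0,0,0,0,-170,250,0,0,0,0,-170,250,0,0,0,0,-170,250,0,0,0])

```text
time_s: 38.75
position: [0.5125, 0.5367, 0.2206]
tcp_rot: [[0.997, 0.0, -0.081], [0.081, -0.001, 0.997], [-0.0, -1.0, -0.001]]
force: [-0.9, 0.3, -0.3]
opening: 1.002
```

```bash
python3 - <<'E'
from wl import *
print(bot.read_state()["position"])
Wd={}
for n in("top","scene"):
    p,d=bot.capture(n);cv2.imwrite(f"pics/{n}F.png",p[:,:,::-1]);W=Wd[n]=world(n,d)
    for k,c,h in(("tall",(.567,-.303),.133),("amber",(.477,-.29),.116),("ring",(.624,.295),.088),("driver",(.442,.28),.103),("can",(.533,.288),.093),("small",(.669,-.002),.066),("beaker",(.437,-.102),.07),("cruc",(.678,.118),.049)):
        for i in range(4):
            m=(np.hypot(W[...,0]-c[0],W[...,1]-c[1])<.036)&(abs(W[...,2]-h)<.01);P=W[m]
            if len(P)<8:break
            q,r=cv2.minEnclosingCircle((P[:,:2]*1000).astype(np.float32));c=np.array(q)/1000
        print(n,k,np.round(c,4),round(2*r,1),"top z",np.median(P[P[:,2]>np.percentile(P[:,2],40)][:,2]).round(4),"want",h)
E
```

```text
[0.51249641 0.53672169 0.22060115]
top tall [ 0.5662 -0.302 ] 48.7 top z 0.1333 want 0.133
top amber [ 0.4764 -0.289 ] 29.0 top z 0.1164 want 0.116
top ring [0.6229 0.2953] 54.0 top z 0.0877 want 0.088
top driver [0.4407 0.2805] 32.2 top z 0.1037 want 0.103
top can [0.5318 0.2888] 58.3 top z 0.0942 want 0.093
top small [ 6.673e-01 -1.000e-04] 36.3 top z 0.0663 want 0.066
top beaker [ 0.4365 -0.1012] 61.6 top z 0.0699 want 0.07
top cruc [0.6754 0.1184] 53.9 top z 0.0412 want 0.049
scene tall [ 0.5686 -0.3047] 49.0 top z 0.1329 want 0.133
scene amber [ 0.4793 -0.2919] 29.3 top z 0.1156 want 0.116
scene ring [0.625  0.2942] 56.7 top z 0.0857 want 0.088
scene driver [0.4436 0.2775] 35.1 top z 0.1025 want 0.103
scene can [0.5357 0.2867] 62.6 top z 0.0929 want 0.093
scene small [ 0.6704 -0.0033] 37.4 top z 0.0657 want 0.066
scene beaker [ 0.4379 -0.1041] 61.3 top z 0.0685 want 0.07
scene cruc [0.6772 0.1151] 49.4 top z 0.0414 want 0.049
```

View pics/topF.png

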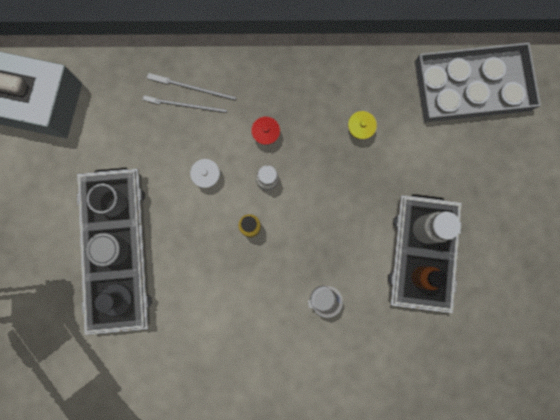

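View pics/sceneF.png

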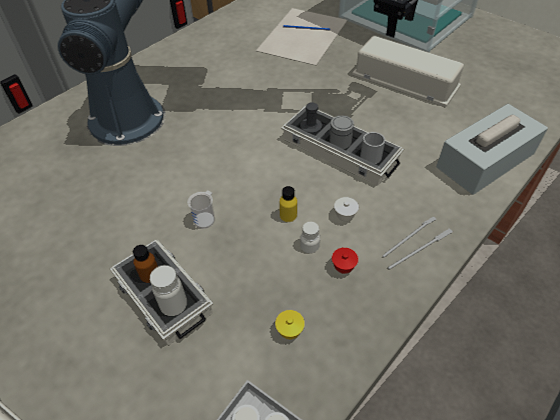

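All five stand in their pockets with tops at the expected heights; the other stock is unmoved (top view beaker (325,301), small bottle (267,176), crucible (205,173)).

```bash
python3 -c "
from rig import bot
print(bot.hand_in())"
```

```text
the job is handed in; nothing more can be done
None
```

Both kits are made up and the job is handed in at about 39 s of robot time, within the 99 s limit.

- **Water kit (short case):** the tall white bottle is in the far pocket and the brown bottle in the near one.
- **Soil kit (long case):** the ring is in the far pocket, the driving cap in the near one and the can in the middle.

**Final checks:**
- **In the pockets:** in the last top and scene views all five stand upright and centred. Their tops are within about 2 mm of the height for standing on the pocket floor.
- **Set down, not dropped:** each was lowered until the floor pushed back with about 5–11 N, then released. The highest force I read was about 11 N.
- **Left in place:** the short white bottle and beaker measured within 1 mm of where they started. The crucible looks unmoved in the pictures, but my two fits of its position differ by up to 4 mm in the top view, because they took in different parts of the lid.

**What disagreed:**
- **Fingertips:** they end about 12 mm behind the tool centre point, not 22 mm ahead of it as the description says. I found this only after the bottles were placed, so both had been gripped by their caps. I corrected for it from the ring on.
- **Brown bottle:** it met the floor about 2 mm earlier than planned, so it probably slipped slightly in the grip. It still measured upright and at the right height.
- **Cameras:** the top and scene cameras disagreed with each other by about 2–4 mm, so I used the average of the two. The wrist camera matched it to about 1 mm.

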